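Set out and cap the two bedside carafes

TASK

Make up the two bedside water sets: first stand both carafes on their own coasters, the blue carafe centred on the blue coaster and the white one on the white marble coaster, and only then cap each carafe with the cup of its own colour, mouth down over the neck so that the rim sits flat on the shoulder. It is glazed ceramic, so set every piece down gently and keep it upright, and leave the guest's glass, clock, remote control and earbud case where they are.

Things in the scene. Friction and masses are not known exactly. Their poses are not given: they have to be found in the camera images.
- carafe_blue: dark blue glazed ceramic carafe, loose, upright, about 0.4 kg, 160 mm tall: round body 80 mm across (72 mm at the foot) up to a flat shoulder 76 mm across, 100 mm up; above it a straight neck 34 mm across, with a lip 40 mm across over the top 10 mm and a dark mouth. Origin: centre of its underside; z up along its axis. Grip it by the neck.
- carafe_white: white glazed ceramic carafe, loose, upright, about 0.4 kg, 160 mm tall: round body 80 mm across (72 mm at the foot) up to a flat shoulder 76 mm across, 100 mm up; above it a straight neck 34 mm across, with a lip 40 mm across over the top 10 mm and a dark mouth. Origin: centre of its underside; z up along its axis. Grip it by the neck.
- cup_blue: dark blue glazed ceramic cup, loose, about 0.15 kg, standing mouth down, its bottom (bare clay disc) on top: 75 mm tall, 66 mm across at the rim, 62 mm at the top; mouth 58 mm wide, 70 mm deep. Fits mouth down over a carafe's neck, rim resting on the shoulder (its top then 175 mm above the carafe's foot). Origin: centre of the rim plane, its lowest point; z up.
- cup_white: white glazed ceramic cup, loose, about 0.15 kg, standing mouth down, its bottom (bare clay disc) on top: 75 mm tall, 66 mm across at the rim, 62 mm at the top; mouth 58 mm wide, 70 mm deep. Fits mouth down over a carafe's neck, rim resting on the shoulder (its top then 175 mm above the carafe's foot). Origin: centre of the rim plane, its lowest point; z up.
- coaster_blue: dark blue round coaster, fixed flat on the desk, 100 mm across, 5 mm thick. Origin: centre of its underside; z up.
- coaster_white: white marble round coaster, fixed flat on the desk, 100 mm across, 5 mm thick. Origin: centre of its underside; z up.
- glass: used drinking glass of clear glass, loose, standing upright mouth up, 95 mm tall, 62 mm across at the rim; not part of the job, to be left alone. Origin: centre of its underside.
- clock: small black digital alarm clock with green figures, loose, 42 x 80 mm, 75 mm tall; to be left alone. Origin: centre of its underside; the display faces -x of its frame.
- remote: black television remote control, loose, lying flat, 150 x 42 x 18 mm (long side along its x); to be left alone. Origin: centre of its underside.
- earbud_case: white rounded earbud case, loose, 46 x 60 x 24 mm; to be left alone. Origin: centre of its underside.

How it is judged:
On the way:
1. both carafes stand, released, on the coasters of their own colours, with no cup on either (horizontal distance between carafe_blue and coaster_blue below 0.012 m and z of carafe_blue in the frame of coaster_blue between 0.001 and 0.009 m and angle between each of carafe_blue, carafe_white's own z axis and vertical below 0.06 rad and linear speed of each of carafe_blue, carafe_white below 0.02 m/s and contact force between the fingers and carafe_blue below 0.5 N and horizontal distance between carafe_white and coaster_white below 0.012 m and z of carafe_white in the frame of coaster_white between 0.001 and 0.009 m and contact force between the fingers and carafe_white below 0.5 N and horizontal distance between each of cup_blue, cup_white and carafe_blue above 0.05 m and horizontal distance between each of cup_blue, cup_white and carafe_white above 0.05 m), for 0.2 s.
At the end, for the whole second after the job is handed in: Each carafe stands upright on the coaster of its colour (centres within 12 mm), wearing the cup of its colour mouth down over the neck, level, the rim on the shoulder (100 mm up, within 4 mm; centres within 14 mm); all four released and at rest (horizontal distance between carafe_blue and coaster_blue below 0.012 m and z of carafe_blue in the frame of coaster_blue between 0.001 and 0.009 m and angle between each of carafe_blue, cup_blue, carafe_white, cup_white's own z axis and vertical below 0.06 rad and linear speed of each of carafe_blue, cup_blue, carafe_white, cup_white below 0.02 m/s and contact force between the fingers and carafe_blue below 0.5 N and horizontal distance between cup_blue and carafe_blue below 0.014 m and z of cup_blue in the frame of carafe_blue between 0.096 and 0.104 m and contact force between the fingers and cup_blue below 0.5 N and horizontal distance between carafe_white and coaster_white below 0.012 m and z of carafe_white in the frame of coaster_white between 0.001 and 0.009 m and contact force between the fingers and carafe_white below 0.5 N and horizontal distance between cup_white and carafe_white below 0.014 m and z of cup_white in the frame of carafe_white between 0.096 and 0.104 m and contact force between the fingers and cup_white below 0.5 N); the robot touches nothing.
It fails at once if the glass, clock, remote control or earbud case is disturbed (moved more than 30 mm) (distance of any of glass, clock, remote, earbud_case from where it was at the start of the episode above 0.03 m).
It fails at once if a carafe or a cup is tipped over (angle between any of carafe_blue, carafe_white, cup_blue, cup_white's own z axis and vertical above 0.6 rad).
It fails at once if a carafe is banged down on a coaster (more than 60 N) (contact force between any of carafe_blue, carafe_white and coaster_blue above 60 N or contact force between any of carafe_blue, carafe_white and coaster_white above 60 N).
It fails at once if a cup is banged against a carafe (more than 40 N) (contact force between any of cup_blue, cup_white and carafe_blue above 40 N or contact force between any of cup_blue, cup_white and carafe_white above 40 N).
It fails at once if a carafe or a cup is dropped (falls free of the fingers at over 0.5 m/s, as from 13 mm or more) ((linear speed of carafe_blue above 0.5 m/s and contact force between the fingers and carafe_blue below 0.5 N) or (linear speed of carafe_white above 0.5 m/s and contact force between the fingers and carafe_white below 0.5 N) or (linear speed of cup_blue above 0.5 m/s and contact force between the fingers and cup_blue below 0.5 N) or (linear speed of cup_white above 0.5 m/s and contact force between the fingers and cup_white below 0.5 N)).
It also fails if it takes over 125 s, if anything falls off the work surface, if the arm or the gripper's body presses on something with over 40 N, if the wrist force passes 120 N, or if a joint passes its speed limit or range.

ROBOT

A 6-joint arm with a two-finger parallel gripper is mounted at the origin on the work surface. World frame = base frame: x ahead of the robot, y to its left, z up, the work surface at z = 0. Lengths are in m, angles in rad, forces in N, time in s.
With the tool pointing down it reaches from about 0.4 to 0.825 m from the base axis. Payload 7 kg.
Tool frame: the origin (TCP) lies midway between the tips of the shut fingers; the grasp point (between the pads) lies hold_point_z behind it (hold_point_z is the distance from the TCP to the grasp point, in m); z points along the fingers, y is the direction in which the jaws open and shut (so a half turn about z gives the same grasp; the last joint's range is limited). The gripper opens to 88 mm and grips with 3 to 60 N. Pads are 19 mm wide; open, the fingers measure 130 mm over their backs; the gripper's body (78 mm by 193 mm) begins 47 mm behind the grasp point.
Start: joints at [-0.877, 0.359, 0.012, 0, -1.224, -0.288], TCP at [0.266, -0.62, 0.227] pointing down, gripper open.
Joint ranges: [-3.07, 3.07], [-1.43, 2.12], [-1.02, 1.25], [-3.03, 1.67], [-3.05, -0], [-3.03, 3.03]. Speed limits (rad/s): [2.39, 2.39, 3.01, 3.14, 3.14, 3.14].

INTERFACE

Orientations are given as [roll, pitch, yaw] about the fixed x, y, z axes, in that order (R = Rz(yaw) Ry(pitch) Rx(roll)).
In Python, from station import * gives the robot as it stands. The module is installed in compiled form; this text tells all that it offers.
- The arm moves only by the tool arm_command, never from a script. Its arguments are lists of equal length, an entry for each row: "fingers": the closure, from -1 (fully open) to 1 (shut); "dp": the shift along the world's x, y, z in m, a list of three; "roll": the turn about the world's z in rad. In form: {"fingers": [fingers, ...], "dp": [[x, y, z], ...], "roll": [roll, ...]}. A call has 1 to 8 rows; each row shifts and turns the pose as measured when the row begins; what a row does not reach is not made up. A row lasts 1/10 s, in which the tool goes at most 50 mm and 8.59 degrees, less where a joint would pass 70% of its speed; a pose out of reach is approached as far as the arm can. A call is refused whole if a number of a shift passes 0.05 or a number of a turn 0.15, either way. A call with a gripper value outside its range is refused whole. The fingers move at their own pace and stop on an object; "newtons" is the grip in N (left out, the last holds). Time passes only in rows, so rows that do not move let the fingers close. It gives the time, the measured TCP pose, the force and the opening at its end, in the units of the state.
- get_state(): the state, without advancing time (a new reading comes with each control period).
- grab_frame(name): name is "side" or "top"; returns the picture (480x640x3 uint8, blue, green, red); there is no depth.
- calibration(name): a dict with "fx", "fy", "cx", "cy" (pixels), "R" (3x3) and "t" (3): a world point X has camera coordinates R X + t. Camera axes: x right, y down, z forward; pixel columns grow to the right and rows downward; lengths in m; the calibration is good to about 2 mm. A picture is of the moment at which its call begins. calibration takes no time and is no camera call.
- job_done(): hands the job in, once; it reports no verdict.
The state is a dict: "t": time; "q": joint angles; "qd": joint speeds; "joint_efforts": joint torques, N m; "eef_pos": TCP position; "ee_rot": TCP orientation; "force": force on the tool from outside, world axes, zero at the start; "moment": the same for the moment, N m; "width": finger opening in m.
Only numpy, scipy, OpenCV 4.12 (cv2) and the standard library are available. Lean on these libraries where they do the work, as an engineer would, in place of code of your own. Each camera call takes 0.05 s, during which the arm holds its last target.

## Working session

There is one attempt and no reset: what is moved stays moved. The work goes in short steps, Python scripts to look and compute and a tool call to move; the robot and the scene stay as the last step left them, time stands still between calls to the robot, and variables do not carry over. Pictures are saved under pics/ and viewed, and the job is handed in when it is done.

Besides the shell and the picture viewer there is one more tool, called after "Emit:" as name(argument=value, ...) on one line, values as JSON. arm_command: Moves the arm, as the interface text tells. Its arguments: {"type":"object","properties":{"fingers":{"type":"array"},"dp":{"type":"array"},"roll":{"type":"array"},"newtons":{"type":"number"}},"required":["fingers","dp","roll"]}

```bash
mkdir -p pics; python3 - <<'E'
from station import *
import cv2
for n in("side","top"):
    cv2.imwrite(f"pics/{n}0.png",grab_frame(n)); print(n,calibration(n))
print(get_state())
E
```

```text
side {'fx': 455.4944057324273, 'fy': 455.4944057324273, 'cx': 321.8625066162816, 'cy': 242.7309143209778, 'R': array([[-0.84928762, -0.52746955,  0.02205463],
       [-0.28369559,  0.4207546 , -0.86167417],
       [ 0.4452273 , -0.73806601, -0.50698246]]), 't': array([0.51883691, 0.17251075, 0.67862036])}
top {'fx': 512.0883613407211, 'fy': 512.0883613407211, 'cx': 326.30669269123956, 'cy': 244.59744911425594, 'R': array([[ 3.99044314e-04, -9.99514014e-01,  3.11701083e-02],
       [-9.91972953e-01, -4.33709732e-03, -1.26375833e-01],
       [ 1.26449604e-01, -3.08694748e-02, -9.91492599e-01]]), 't': array([0.04137091, 0.5482244 , 1.09314291])}
{'t': 0.1, 'q': array([-8.76904159e-01,  3.59334050e-01,  1.11481396e-02, -2.78641016e-04,
       -1.22409774e+00, -2.88075451e-01]), 'qd': array([ 0.00031369, -0.00095838,  0.00558063,  0.00313417,  0.00015878,
       -0.00061232]), 'joint_efforts': array([-9.83222890e-04, -5.84162486e+01,  2.93753529e+01,  7.01564714e+00,
        1.02001344e-02, -6.47029242e-05]), 'eef_pos': array([ 0.26624847, -0.61979926,  0.22570859]), 'ee_rot': array([ 3.14009219e+00, -1.71436763e-04, -2.73587068e+00]), 'force': array([ 0.14756715,  0.64532101, -0.53664536]), 'moment': array([ 0.00862247,  0.00790964, -0.04698596]), 'width': 0.08775085824663732}
```

```bash
python3 - <<'E'
import station
for n in dir(station):
    if not n.startswith('__'): print(n, repr(getattr(station,n))[:80])
E
```

```text
Unreachable <class 'station.Unreachable'>
calibration <function make.<locals>.<lambda> at 0x7fccc3c98680>
get_state <function make.<locals>.<lambda> at 0x7fccc3c985e0>
grab_frame <function make.<locals>.drawn_camera at 0x7fccc3c980e0>
hold_point_z 0.0188
job_done <function connect.<locals>.done at 0x7fccc43a3740>
```

View pics/side0.png

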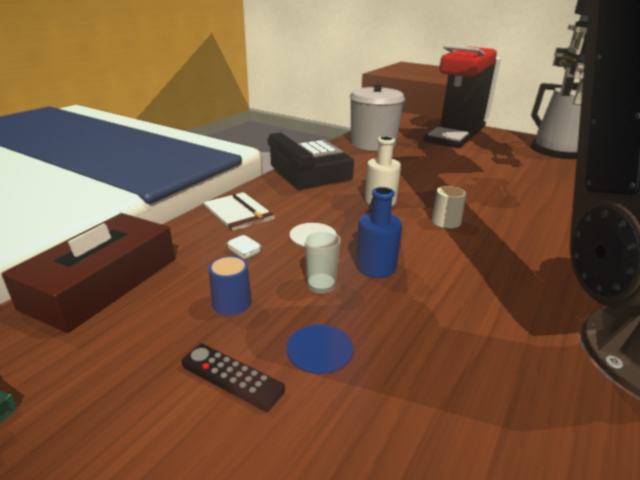

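View pics/top0.png

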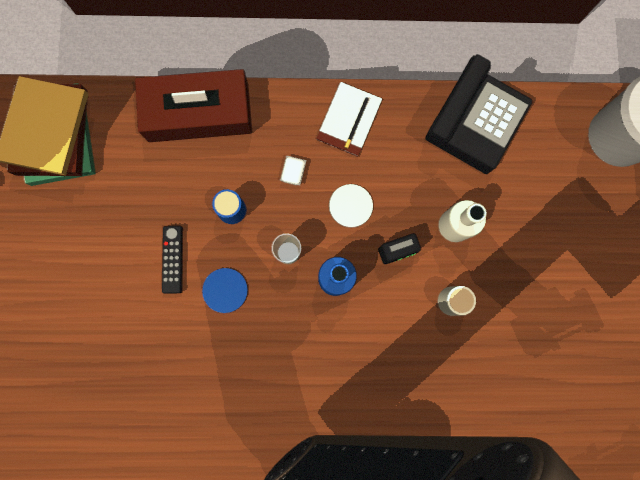

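Side: blue carafe mouth ≈(383,193), white mouth ≈(386,141), blue cup top ≈(229,266), white cup top ≈(450,192), coasters ≈(320,348)/(313,236). Top: coasters (225,290) and (351,206), mouths (339,273) and (477,213). The clock is at (400,248) in top and hidden in side. I'll enlarge both.

```bash
python3 - <<'E'
import cv2
a=cv2.imread("pics/top0.png"); b=cv2.imread("pics/side0.png")
cv2.imwrite("pics/t1.png",cv2.resize(a[180:330,190:350],None,fx=5,fy=4*1.0 if 0 else 4,interpolation=2)) if 0 else None
cv2.imwrite("pics/tL.png",cv2.resize(a[175:325,190:390],None,fx=4,fy=4,interpolation=2))
cv2.imwrite("pics/tR.png",cv2.resize(a[175:325,320:520],None,fx=4,fy=4,interpolation=2))
cv2.imwrite("pics/sL.png",cv2.resize(b[220:370,180:380],None,fx=4,fy=4,interpolation=2))
cv2.imwrite("pics/sR.png",cv2.resize(b[130:280,290:490],None,fx=4,fy=4,interpolation=2))
E
```

```text
(no output)
```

View pics/tL.png

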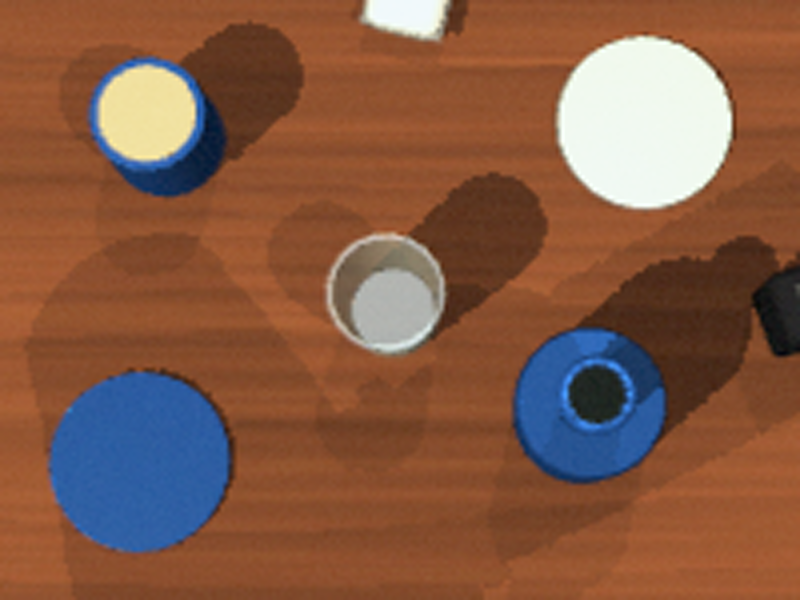

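View pics/tR.png

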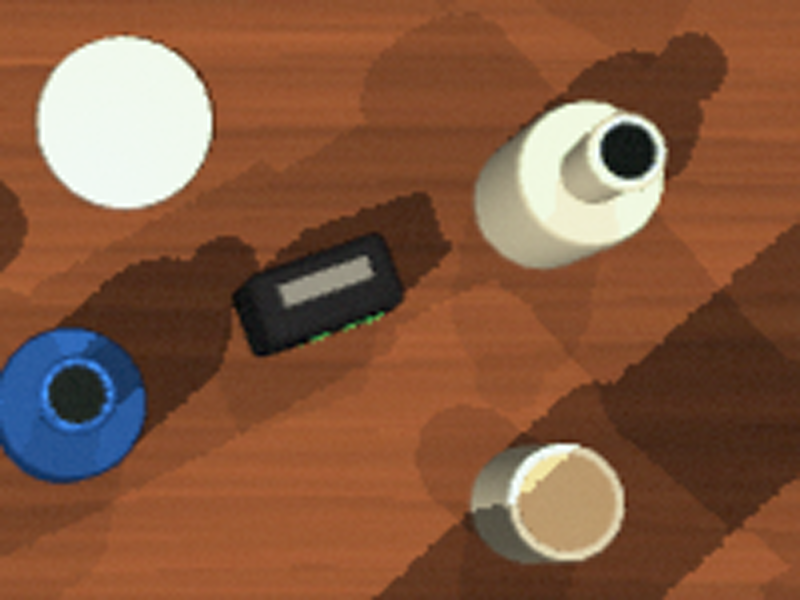

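View pics/sL.png

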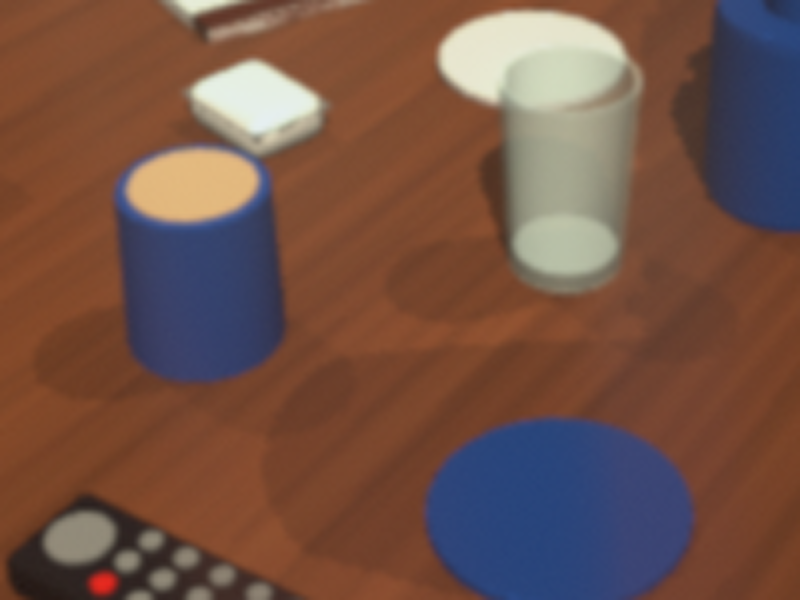

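View pics/sR.png

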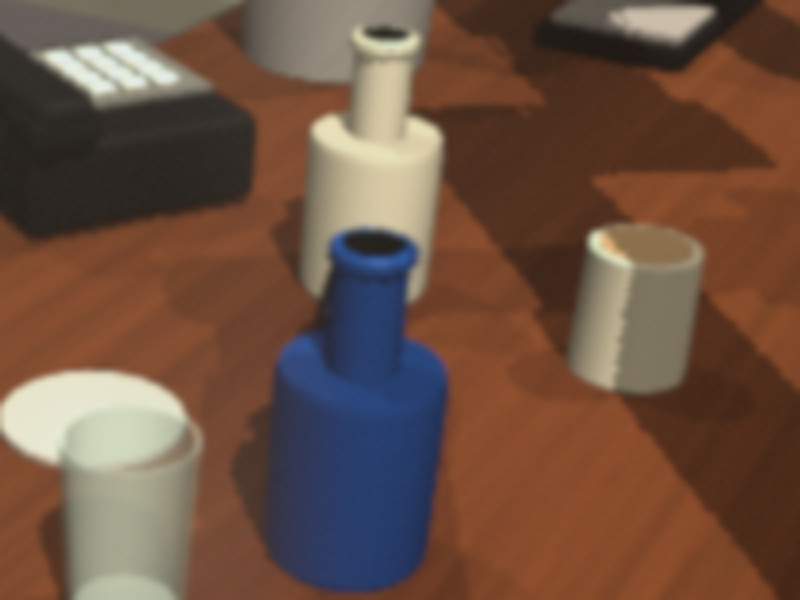

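```bash
cat > h.py <<'E'
import numpy as np
from station import *
from scipy.optimize import least_squares
def proj(n,X):
    c=calibration(n); p=np.asarray(c['R'])@X+c['t']; return np.array([c['fx']*p[0]/p[2]+c['cx'],c['fy']*p[1]/p[2]+c['cy']])
def tri(pt,ps):
    r=least_squares(lambda X:np.r_[proj('top',X)-pt,proj('side',X)-ps],[.6,0,.1]); return r.x,r.fun
def atz(n,uv,z):
    c=calibration(n);R=np.asarray(c['R']);o=-R.T@c['t'];d=R.T@[(uv[0]-c['cx'])/c['fx'],(uv[1]-c['cy'])/c['fy'],1];return o+d*(z-o[2])/d[2]
E
python3 - <<'E'
from h import *
np.set_printoptions(precision=4,suppress=True)
D=dict(coB=((225.2,290.2),(320,348.3),.005),coW=((351.25,205.5),(313.3,234.5),.005),caB=((339.5,273.5),(383.5,191),.16),caW=((477.25,212.75),(386.75,139),.16),
cuB=((227,203.25),(228.5,266.5),.075),cuW=((462,300.5),(451.5,191.5),.075),gl=((286.5,248.5),(322.75,239.5),.095))
for k,(a,b,z) in D.items():
    X,r=tri(a,b); print(k,X,r,atz('top',a,z)[:2],atz('side',b,z)[:2])
E
```

```text
coB [ 0.4486  0.267  -0.0004] [ 0.0849  0.1828 -0.1333 -0.0224] [0.4488 0.2663] [0.4455 0.2718]
coW [ 0.6426 -0.0156  0.0015] [ 0.0622  0.1217 -0.1258 -0.0228] [ 0.6421 -0.0152] [ 0.639  -0.0105]
caB [0.4756 0.0208 0.1585] [ 0.0254  0.0637 -0.0606 -0.0089] [0.4756 0.0209] [0.4742 0.0239]
caW [ 0.5972 -0.2545  0.1576] [ 0.086   0.2115 -0.2608 -0.0391] [ 0.5972 -0.2535] [ 0.5935 -0.2474]
cuB [0.6311 0.2559 0.0729] [ 0.0348  0.0526 -0.0463 -0.0103] [0.6308 0.2556] [0.6288 0.2581]
cuW [ 0.4253 -0.2429  0.0734] [ 0.0076  0.0267 -0.0284 -0.0031] [ 0.4253 -0.2424] [ 0.4243 -0.2393]
gl [0.5323 0.1274 0.0935] [-0.0551 -0.1119  0.1006  0.0177] [0.5318 0.1272] [0.5311 0.1296]
```

Two views agree to a few mm: heights come out at 0.158, 0.073 and about 0 m, matching the text. First I'll go over the blue carafe.

Emit:
arm_command(fingers=[-1,-1,-1,-1,-1,-1,-1,-1], dp=[[0.013,0.04,0.002],[0.013,0.04,0.002],[0.013,0.04,0.002],[0.013,0.04,0.002],[0.013,0.04,0.002],[0.013,0.04,0.002],[0.013,0.04,0.002],[0.013,0.04,0.002]], roll=[0,0,0,0,0,0,0,0], newtons=25)

```text
t: 0.9
eef_pos: [0.3683, -0.291, 0.2357]
ee_rot: [3.132, -0.004, -2.744]
force: [0.8, 0.6, 0.0]
width: 0.0876
```

Emit:
arm_command(fingers=[-1,-1,-1,-1,-1,-1,-1,-1], dp=[[0.0135,0.042,0],[0.0135,0.042,0],[0.0135,0.042,0],[0.0135,0.042,0],[0.0135,0.042,0],[0.0135,0.042,0],[0.0135,0.04,0],[0.01,0.01,0]], roll=[0,0,0,0,0,0,0,0])

```text
t: 1.7
eef_pos: [0.4729, 0.027, 0.2362]
ee_rot: [3.131, -0.001, -2.741]
force: [-0.7, 0.4, -0.7]
width: 0.0873
```

Emit:
arm_command(fingers=[-1,-1,-1,-1,-1,-1,-1,-1], dp=[[0.003,-0.006,0],[0,0,-0.01],[0,0,-0.02],[0,0,-0.02],[0,0,-0.02],[0,0,-0.01],[0,0,0],[0,0,0]], roll=[0,0,0,0,0,0,0,0])

```text
t: 2.5
eef_pos: [0.4731, 0.0151, 0.1499]
ee_rot: [3.131, -0.005, -2.747]
force: [-0.8, 0.4, 0.9]
width: 0.0878
```

Emit:
arm_command(fingers=[-1,-1,-1,-1,-1,-1], dp=[[0.002,0.006,0],[0,0,-0.015],[0,0,-0.015],[0,0,-0.01],[0,0,0],[0,0,0]], roll=[0,0,0,0,0,0])

```text
t: 3.1
eef_pos: [0.4793, 0.0232, 0.1137]
ee_rot: [3.131, 0.004, -2.747]
force: [-0.4, 0.3, -0.1]
width: 0.0877
```

```bash
python3 - <<'E'
from h import *
import cv2
a=grab_frame('top')[200:350,260:420]; b=grab_frame('side')[140:290,300:460]
cv2.imwrite('pics/g1.png',cv2.resize(np.vstack([a,b]),None,fx=2,fy=2,interpolation=2)); print(get_state()['eef_pos'])
E
```

```text
[0.47923419 0.02318427 0.11382488]
```

View pics/g1.png

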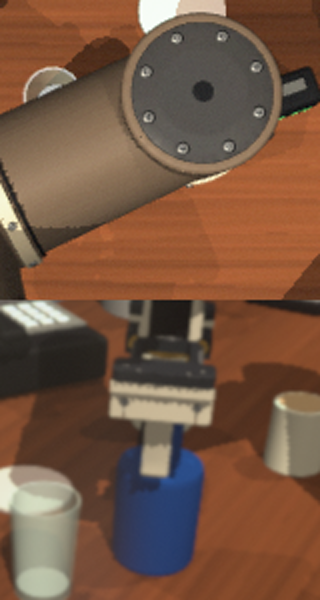

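The fingers straddle the neck with the tips just above the shoulder. I'll shift slightly and close.

Emit:
arm_command(fingers=[-1,-1,1,1,1,1,1,1], dp=[[-0.003,-0.002,-0.006],[0,0,0],[0,0,0],[0,0,0],[0,0,0],[0,0,0],[0,0,0],[0,0,0]], roll=[0,0,0,0,0,0,0,0], newtons=30)

```text
t: 4.0
eef_pos: [0.4767, 0.0212, 0.1088]
ee_rot: [3.131, 0.007, -2.747]
force: [-0.6, 0.4, -0.1]
width: 0.0453
```

Emit:
arm_command(fingers=[1,1,1,1,1], dp=[[0,0,0],[0,0,0],[0,0,0],[0,0,0],[0,0,0]], roll=[0,0,0,0,0])

```text
t: 4.5
eef_pos: [0.4768, 0.0216, 0.1088]
ee_rot: [3.131, 0.007, -2.747]
force: [-0.8, 0.9, -0.2]
width: 0.037
```

Emit:
arm_command(fingers=[1,1,1,1,1,1,1,1], dp=[[0,0,0],[0,0,0],[0,0,0],[0,0,0.005],[0,0,0.015],[0,0,0.02],[0,0,0.02],[0,0,0.02]], roll=[0,0,0,0,0,0,0,0])

```text
t: 5.3
eef_pos: [0.4715, 0.0196, 0.1869]
ee_rot: [3.13, -0.006, -2.749]
force: [1.0, -0.4, -3.6]
width: 0.0371
```

Emit:
arm_command(fingers=[1,1,1,1,1,1,1,1], dp=[[0,0,0.02],[0,0,0.02],[0,0,0.005],[0,0.015,0],[0,0.025,0],[-0.005,0.03,0],[-0.005,0.03,0],[-0.005,0.03,0]], roll=[0,0,0,0,0,0,0,0])

```text
t: 6.1
eef_pos: [0.4523, 0.1491, 0.2315]
ee_rot: [3.129, -0.011, -2.757]
force: [-0.3, -0.6, -3.6]
width: 0.0371
```

Emit:
arm_command(fingers=[1,1,1,1,1,1,1,1], dp=[[0,0.03,0],[0,0.03,0],[0,0.025,0],[0,0.015,0],[0,0.005,0],[0,0,0],[0,0,0],[0,0,0]], roll=[0,0,0,0,0,0,0,0])

```text
t: 6.9
eef_pos: [0.4472, 0.2573, 0.2244]
ee_rot: [3.131, -0.023, -2.756]
force: [-0.1, 0.3, -3.2]
width: 0.037
```

Emit:
arm_command(fingers=[1,1,1,1,1,1,1,1], dp=[[0.002,0.01,0],[0,0,-0.01],[0,0,-0.02],[0,0,-0.02],[0,0,-0.02],[0,0,-0.015],[0,0,-0.005],[0,0,0]], roll=[0,0,0,0,0,0,0,0])

```text
t: 7.7
eef_pos: [0.4497, 0.2653, 0.1295]
ee_rot: [3.13, -0.022, -2.759]
force: [-1.1, -0.7, -3.5]
width: 0.0366
```

Look to check the centring before touching down.

```bash
python3 - <<'E'
from h import *
import cv2
b=grab_frame('side')[210:410,230:430]
cv2.imwrite('pics/p1.png',cv2.resize(b,None,fx=3,fy=3,interpolation=2)); s=get_state();print(s['eef_pos'],s['ee_rot'])
for n,z in(('foot@.018',.018),('shoulder',.118)):
  print(n,proj('side',np.array([.4487,.2665,z])))
E
```

```text
[0.44983772 0.26540947 0.12987111] [ 3.13019951 -0.02116706 -2.759286  ]
foot@.018 [320.22893534 338.78909432]
shoulder [321.7111567  283.50663888]
```

View pics/p1.png

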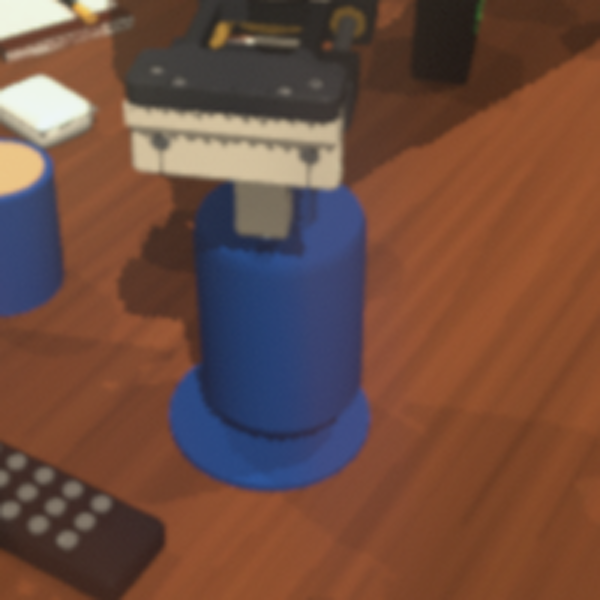

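The foot's centre is about 3.5 px (≈5 mm) right of the coaster centre in the side view, with a slight tilt. I'll shift (+4, +2.5) mm and lower gently.

Emit:
arm_command(fingers=[1,1,1,1,1,1,1], dp=[[0.004,0.0025,0],[0,0,0],[0,0,-0.005],[0,0,-0.005],[0,0,-0.003],[0,0,-0.002],[0,0,0]], roll=[0,0,0,0,0,0,0])

```text
t: 8.45
eef_pos: [0.4556, 0.2694, 0.1163]
ee_rot: [3.128, -0.016, -2.759]
force: [-0.4, -0.1, -3.5]
width: 0.037
```

Emit:
arm_command(fingers=[1,1,1,1], dp=[[-0.002,-0.0015,-0.001],[0,0,-0.002],[0,0,-0.001],[0,0,0]], roll=[0,0,0,0])

```text
t: 8.85
eef_pos: [0.455, 0.2691, 0.1147]
ee_rot: [3.127, -0.012, -2.757]
force: [0.7, 0.6, -3.4]
width: 0.0373
```

Emit:
arm_command(fingers=[1,1,1,1], dp=[[-0.002,-0.001,-0.002],[0,0,-0.002],[0,0,-0.001],[0,0,0]], roll=[0,0,0,0])

```text
t: 9.25
eef_pos: [0.4559, 0.2709, 0.1143]
ee_rot: [3.125, -0.002, -2.755]
force: [-1.0, -0.4, -3.5]
width: 0.0368
```

```bash
python3 - <<'E'
from h import *
import cv2
b=grab_frame('side')[210:410,230:430]
cv2.imwrite('pics/p2.png',cv2.resize(b,None,fx=3,fy=3,interpolation=2)); s=get_state();print(s['eef_pos'],s['ee_rot'],s['force'])
E
```

```text
[0.45580579 0.27085944 0.11415013] [ 3.12472776e+00 -2.26455830e-03 -2.75501969e+00] [-0.41098202 -0.2846275   0.19826899]
```

View pics/p2.png

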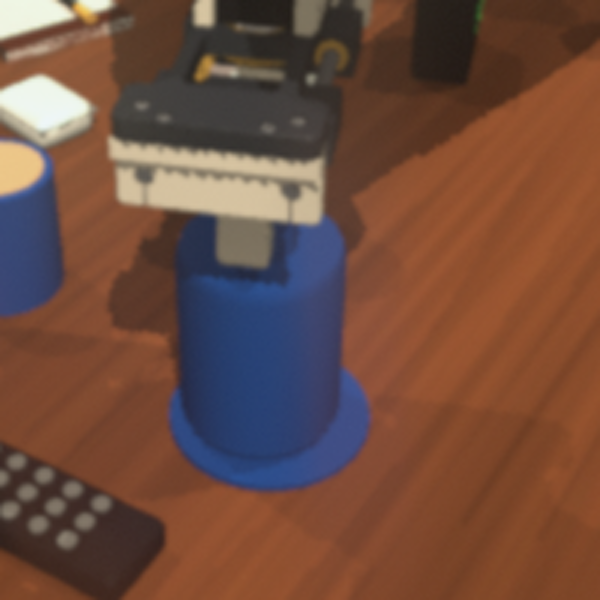

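The carafe is touching (force ≈0) but now about 3 px left. I'll lift a few mm and correct.

Emit:
arm_command(fingers=[1,1,1], dp=[[0,0,0.006],[-0.004,-0.003,0],[0,0,0]], roll=[0,0,0])

```text
t: 9.6
eef_pos: [0.4505, 0.2669, 0.1193]
ee_rot: [3.125, -0.005, -2.756]
force: [-0.8, 0.1, -4.9]
width: 0.037
```

Emit:
arm_command(fingers=[1], dp=[[0.001,0,0]], roll=[0])

```text
t: 9.7
eef_pos: [0.4512, 0.2666, 0.1191]
ee_rot: [3.125, -0.005, -2.756]
force: [0.1, 0.2, -4.6]
width: 0.0369
```

```bash
python3 - <<'E'
from h import *
import cv2
b=grab_frame('side')[210:410,230:430]
cv2.imwrite('pics/p3.png',cv2.resize(b,None,fx=3,fy=3,interpolation=2)); s=get_state();print(s['eef_pos'],s['ee_rot'],s['force'])
E
```

```text
[0.45132721 0.26662219 0.11905864] [ 3.12536512 -0.0053183  -2.75577644] [ 0.35300281  0.40342541 -3.00799132]
```

View pics/p3.png

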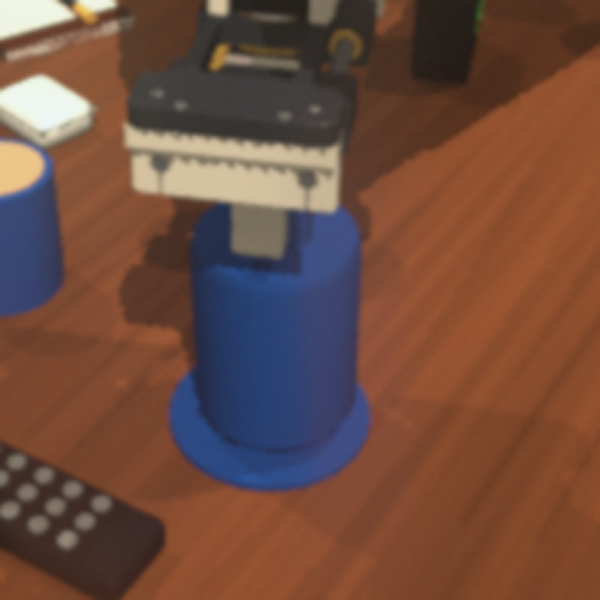

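Emit:
arm_command(fingers=[1,1,1,1], dp=[[0.002,0.0015,-0.002],[0,0,-0.002],[0,0,-0.001],[0,0,0]], roll=[0,0,0,0])

```text
t: 10.15
eef_pos: [0.4544, 0.269, 0.1142]
ee_rot: [3.125, -0.004, -2.755]
force: [0.4, -0.5, -0.8]
width: 0.0371
```

Emit:
arm_command(fingers=[0.2,0.2,-0.2,-0.5,-1,-1,-1,-1], dp=[[0,0,0],[0,0,0],[0,0,0],[0,0,0],[0,0,0],[0,0,0],[0,0,0],[0,0,0]], roll=[0,0,0,0,0,0,0,0])

```text
t: 10.95
eef_pos: [0.4553, 0.2696, 0.1152]
ee_rot: [3.125, -0.001, -2.755]
force: [0.3, -1.1, -0.5]
width: 0.0796
```

Emit:
arm_command(fingers=[-1,-1,-1,-1,-1,-1,-1,-1], dp=[[0,0,0.01],[0,0,0.025],[0,0,0.035],[0,0,0.035],[0.005,-0.02,0.01],[0.011,-0.04,0],[0.011,-0.04,0],[0.011,-0.04,0]], roll=[0,0,0,0,0,0,0,0])

```text
t: 11.75
eef_pos: [0.4937, 0.1288, 0.2411]
ee_rot: [3.125, 0.004, -2.747]
force: [1.2, 0.8, -0.0]
width: 0.0873
```

Emit:
arm_command(fingers=[-1,-1,-1,-1,-1,-1,-1,-1], dp=[[0.011,-0.04,0],[0.011,-0.04,0],[0.011,-0.04,0],[0.011,-0.04,0],[0.011,-0.04,0],[0.011,-0.04,0],[0.011,-0.04,0],[0.011,-0.03,0]], roll=[0,0,0,0,0,0,0,0])

```text
t: 12.55
eef_pos: [0.5836, -0.1959, 0.2504]
ee_rot: [3.128, 0.013, -2.745]
force: [0.2, 0.6, 0.8]
width: 0.0877
```

```bash
python3 - <<'E'
from h import *
import cv2
a=grab_frame('top');b=grab_frame('side')
cv2.imwrite('pics/c1.png',np.vstack([cv2.resize(a[215:365,130:330],None,fx=3,fy=2,interpolation=2)[:300], cv2.resize(b[230:380,220:420],None,fx=3,fy=2,interpolation=2)]))
cv2.imwrite('pics/c1t.png',cv2.resize(a[215:365,130:330],None,fx=4,fy=4,interpolation=2))
cv2.imwrite('pics/c1s.png',cv2.resize(b[230:380,220:420],None,fx=4,fy=4,interpolation=2)); print(get_state()['eef_pos'])
E
```

```text
[ 0.58405155 -0.19702079  0.24956313]
```

View pics/c1t.png

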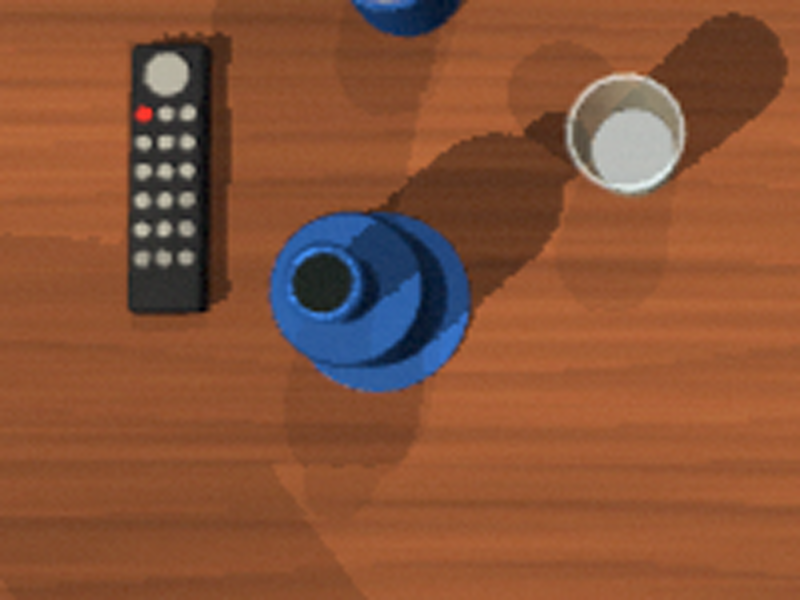

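View pics/c1s.png

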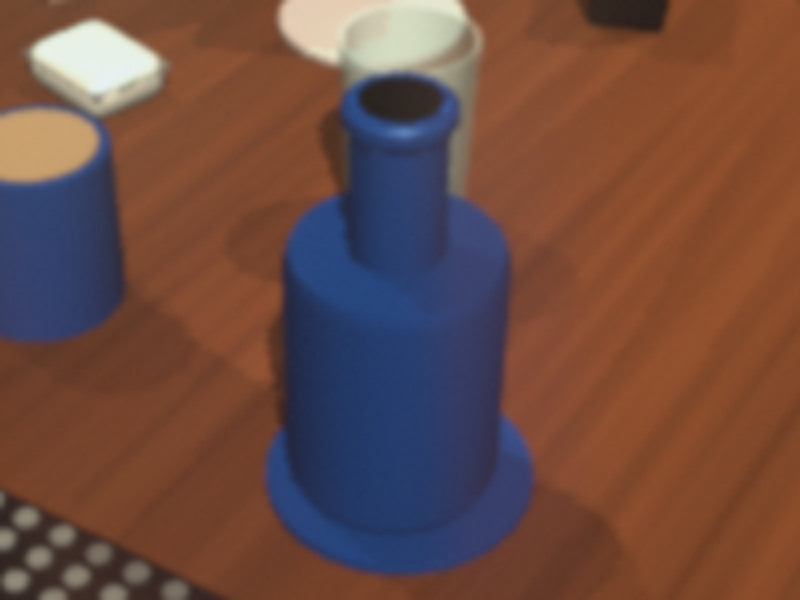

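```bash
python3 - <<'E'
from h import *
print(tri((211.25,285.25),(320.25,254.75)),atz('top',(211.25,285.25),.165),atz('side',(320.25,254.75),.165))
for dx,dy in((0,0),(.005,0),(0,.005)):
  X=np.array([.4487+dx,.2665+dy,.165]);print(proj('top',X),proj('side',X))
E
```

```text
(array([0.45203134, 0.26687949, 0.16334171]), array([ 0.05519762,  0.11214969, -0.08477264, -0.01490969])) [0.45216707 0.26667266 0.165     ] [0.45053933 0.26911822 0.165     ]
[211.28868331 287.06909759] [322.49461395 254.28601023]
[211.36403059 284.44646799] [319.27002276 253.16680004]
[208.65350491 287.06444529] [320.47736703 255.97001371]
```

Blue carafe at (0.452, 0.267) against the coaster at (0.449, 0.267), so about 3.5 mm off and upright. Now the white carafe.

Emit:
arm_command(fingers=[-1,-1,-1,-1,-1,-1,-1], dp=[[0.005,-0.025,0],[0.005,-0.022,-0.01],[0.003,-0.01,-0.02],[0,0,-0.02],[0,0,-0.01],[0,0,0],[0,0,0]], roll=[0,0,0,0,0,0,0])

```text
t: 13.35
eef_pos: [0.5977, -0.2561, 0.1931]
ee_rot: [3.131, 0.015, -2.749]
force: [0.1, -0.6, 0.6]
width: 0.0877
```

Emit:
arm_command(fingers=[-1,-1,-1,-1,-1,-1], dp=[[0,0.002,-0.015],[0,0,-0.02],[0,0,-0.02],[0,0,-0.015],[0,0,-0.005],[0,0,0]], roll=[0,0,0,0,0,0])

```text
t: 13.95
eef_pos: [0.6022, -0.2524, 0.1254]
ee_rot: [3.138, 0.025, -2.744]
force: [0.2, 0.5, 0.5]
width: 0.0873
```

Emit:
arm_command(fingers=[-1,-1,-1,-1], dp=[[-0.005,-0.002,-0.01],[-0.001,0,-0.007],[0,0,0],[0,0,0]], roll=[0,0,0,0])

```text
t: 14.35
eef_pos: [0.5973, -0.2547, 0.1104]
ee_rot: [3.141, 0.029, -2.743]
force: [-0.5, 0.4, -0.2]
width: 0.0878
```

```bash
python3 - <<'E'
from h import *
import cv2
b=grab_frame('side')[90:240,290:490]
cv2.imwrite('pics/g2.png',cv2.resize(b,None,fx=4,fy=4,interpolation=2)); s=get_state();print(s['eef_pos'],s['ee_rot'],s['force'])
E
```

```text
[ 0.59724544 -0.25465438  0.11033573] [ 3.14091023  0.02879954 -2.74296866] [-0.27916631 -0.58689488 -0.73190629]
```

View pics/g2.png

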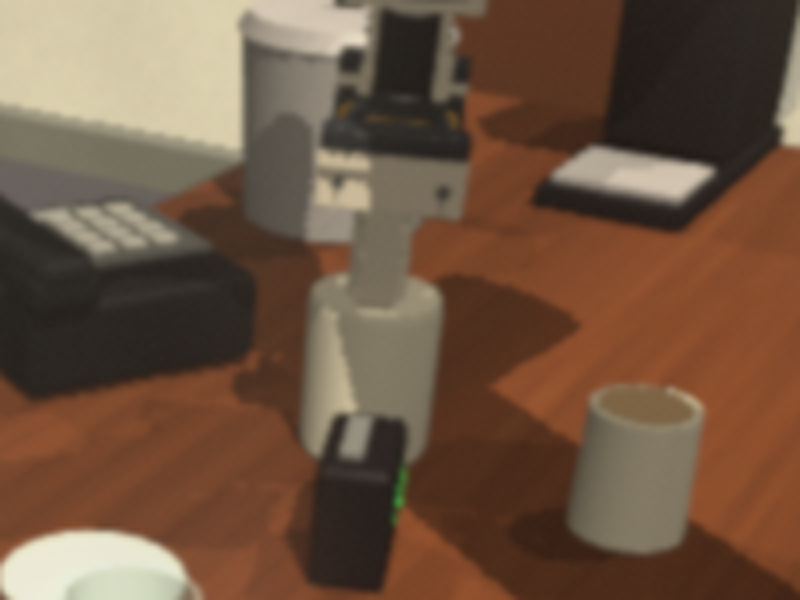

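Fingers straddle the white neck, centred. Close and lift.

Emit:
arm_command(fingers=[1,1,1,1,1,1,1,1], dp=[[0,0,-0.001],[0,0,0],[0,0,0],[0,0,0],[0,0,0],[0,0,0],[0,0,0],[0,0,0]], roll=[0,0,0,0,0,0,0,0])

```text
t: 15.2
eef_pos: [0.5978, -0.2546, 0.1102]
ee_rot: [3.141, 0.03, -2.743]
force: [0.5, 1.9, 0.8]
width: 0.0375
```

Emit:
arm_command(fingers=[1,1,1,1,1,1,1,1], dp=[[0,0,0],[0,0,0],[0,0,0],[0,0,0],[0,0,0],[0,0,0],[0,0,0.005],[0,0,0.01]], roll=[0,0,0,0,0,0,0,0])

```text
t: 16.0
eef_pos: [0.5959, -0.2541, 0.1233]
ee_rot: [3.138, 0.026, -2.744]
force: [-0.3, -0.8, -4.1]
width: 0.0374
```

Emit:
arm_command(fingers=[1,1,1,1,1,1,1,1], dp=[[0,0,0.02],[0,0,0.025],[0,0,0.025],[0,0,0.02],[0.002,0.015,0.01],[0.005,0.025,0],[0.006,0.03,0],[0.006,0.03,0]], roll=[0,0,0,0,0,0,0,0])

```text
t: 16.8
eef_pos: [0.6123, -0.1532, 0.2306]
ee_rot: [3.137, 0.025, -2.751]
force: [0.2, -0.2, -3.5]
width: 0.0374
```

Emit:
arm_command(fingers=[1,1,1,1,1,1,1,1], dp=[[0.006,0.03,0],[0.006,0.03,0],[0.006,0.03,0],[0.006,0.025,0],[0.002,0.015,0],[0,0.005,0],[0,0,0],[0,0,0]], roll=[0,0,0,0,0,0,0,0])

```text
t: 17.6
eef_pos: [0.6359, -0.0059, 0.2304]
ee_rot: [3.134, 0.022, -2.747]
force: [0.2, 0.5, -3.2]
width: 0.0376
```

Emit:
arm_command(fingers=[1,1,1,1,1,1,1,1], dp=[[0.006,-0.01,0],[0,0,-0.01],[0,0,-0.02],[0,0,-0.02],[0,0,-0.02],[0,0,-0.015],[0,0,-0.005],[0,0,0]], roll=[0,0,0,0,0,0,0,0])

```text
t: 18.4
eef_pos: [0.6407, -0.025, 0.1349]
ee_rot: [3.134, 0.021, -2.757]
force: [-0.8, -0.4, -2.8]
width: 0.0376
```

Emit:
arm_command(fingers=[1,1], dp=[[0,0,0],[0,0,0]], roll=[0,0])

```text
t: 18.6
eef_pos: [0.6412, -0.0257, 0.1358]
ee_rot: [3.134, 0.021, -2.758]
force: [0.9, -0.8, -2.8]
width: 0.0379
```

Emit:
arm_command(fingers=[1,1], dp=[[0.002,0.009,-0.007],[0,0,0]], roll=[0,0])

```text
t: 18.8
eef_pos: [0.6442, -0.016, 0.1299]
ee_rot: [3.135, 0.024, -2.758]
force: [0.6, 0.9, -3.5]
width: 0.0376
```

```bash
python3 - <<'E'
from h import *
import cv2
b=grab_frame('side')[130:280,230:430]
cv2.imwrite('pics/p4.png',cv2.resize(b,None,fx=4,fy=4,interpolation=2)); s=get_state();print(s['eef_pos'],s['ee_rot'],s['force'])
for z in (.013,.113): print(proj('side',np.array([.642,-.0155,z])))
E
```

```text
[ 0.64461183 -0.01638967  0.13062707] [ 3.13524225  0.02495033 -2.75772208] [ 0.77485288  0.14738608 -4.39335974]
[313.43064329 229.88087095]
[314.05887194 186.44527951]
```

View pics/p4.png

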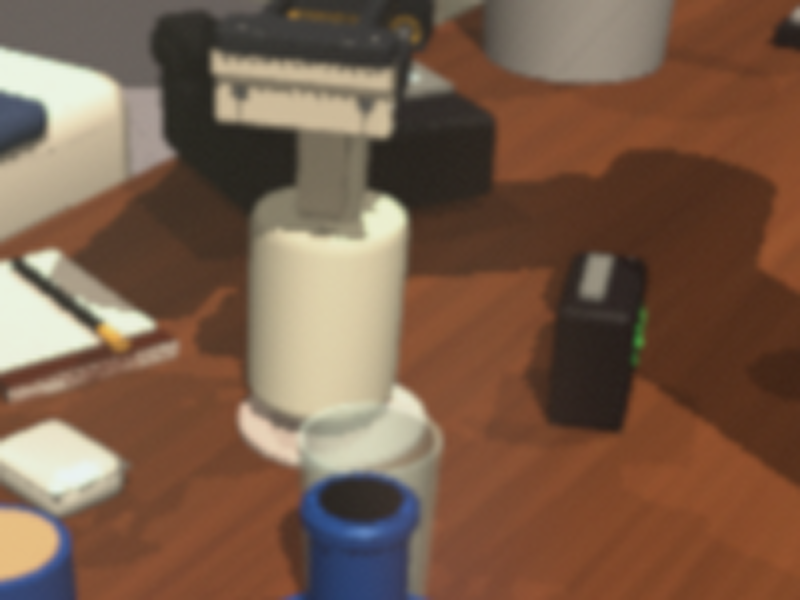

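Foot ≈2.4 px left of the coaster centre (~4 mm). I'll correct and lower.

Emit:
arm_command(fingers=[1,1,1,1], dp=[[-0.004,-0.002,-0.004],[0,0,-0.003],[0,0,-0.002],[0,0,0]], roll=[0,0,0,0])

```text
t: 19.25
eef_pos: [0.6403, -0.0181, 0.1214]
ee_rot: [3.135, 0.026, -2.757]
force: [0.1, 0.3, -3.7]
width: 0.0375
```

Emit:
arm_command(fingers=[1,1,1,1], dp=[[0.001,0,-0.002],[0,0,-0.002],[0,0,-0.001],[0,0,0]], roll=[0,0,0,0])

```text
t: 19.65
eef_pos: [0.6415, -0.0183, 0.1159]
ee_rot: [3.136, 0.026, -2.757]
force: [0.1, -0.9, -3.6]
width: 0.0377
```

Emit:
arm_command(fingers=[1,1,1], dp=[[0,0.001,-0.0015],[0,0,-0.001],[0,0,-0.001]], roll=[0,0,0])

```text
t: 19.95
eef_pos: [0.6437, -0.0172, 0.1156]
ee_rot: [3.138, 0.03, -2.756]
force: [-2.9, -0.1, 4.3]
width: 0.0376
```

Contact. Release.

Emit:
arm_command(fingers=[0.2,0.2,-0.2,-0.5,-1,-1,-1,-1], dp=[[0,0,0],[0,0,0],[0,0,0],[0,0,0],[0,0,0],[0,0,0],[0,0,0],[0,0,0]], roll=[0,0,0,0,0,0,0,0])

```text
t: 20.75
eef_pos: [0.6441, -0.0171, 0.1154]
ee_rot: [3.138, 0.031, -2.756]
force: [-1.0, -0.1, 0.3]
width: 0.0795
```

Emit:
arm_command(fingers=[-1,-1,-1,-1,-1,-1,-1,-1], dp=[[0,0,0.01],[0,0,0.025],[0,0,0.035],[0,0,0.035],[-0.005,-0.01,0.01],[-0.03,-0.03,0],[-0.035,-0.035,0],[-0.035,-0.035,0]], roll=[0,0,0,0,0,0,0,0])

```text
t: 21.55
eef_pos: [0.5387, -0.1274, 0.2379]
ee_rot: [3.14, 0.032, -2.75]
force: [0.0, -1.1, -0.4]
width: 0.0878
```

Emit:
arm_command(fingers=[-1,-1,-1,-1,-1,-1], dp=[[-0.03,-0.03,0],[-0.03,-0.03,0],[-0.025,-0.025,0],[-0.01,-0.01,0],[0,0,0],[0,0,0]], roll=[0,0,0,0,0,0])

```text
t: 22.15
eef_pos: [0.4343, -0.229, 0.2415]
ee_rot: [-3.141, 0.037, -2.754]
force: [0.8, -0.1, -0.3]
width: 0.0874
```

```bash
python3 - <<'E'
from h import *
import cv2
a=grab_frame('top');b=grab_frame('side')
cv2.imwrite('pics/c2t.png',cv2.resize(a[140:290,260:460],None,fx=4,fy=4,interpolation=2))
cv2.imwrite('pics/c2s.png',cv2.resize(b[130:280,230:430],None,fx=4,fy=4,interpolation=2)); print(get_state()['eef_pos'])
E
```

```text
[ 0.43473386 -0.22855041  0.2412567 ]
```

View pics/c2t.png

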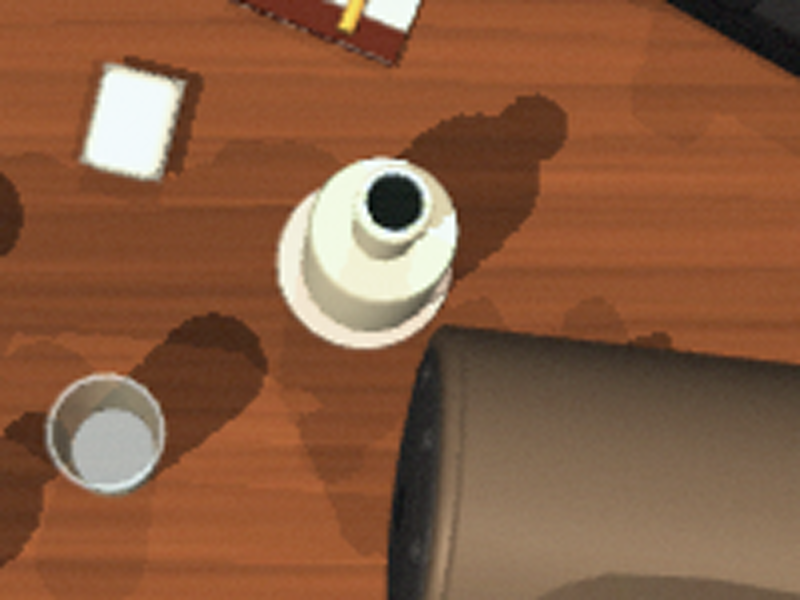

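View pics/c2s.png

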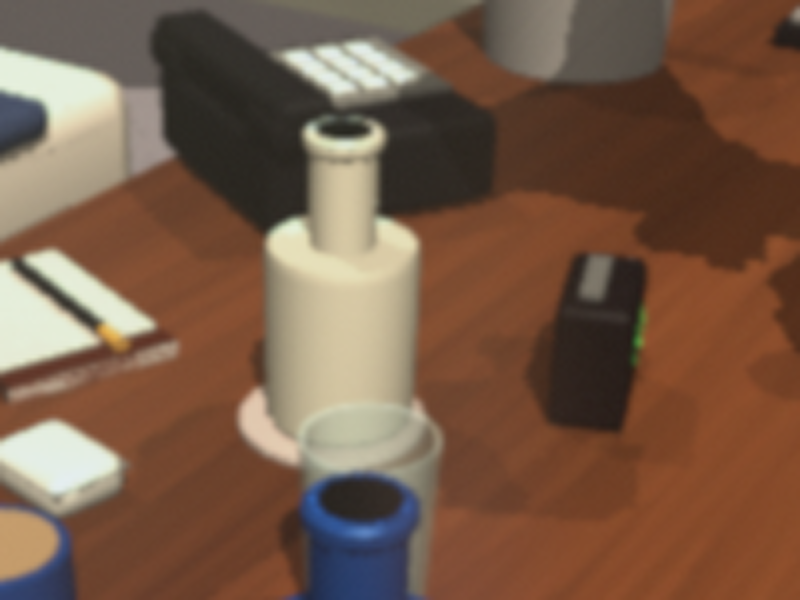

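```bash
python3 - <<'E'
from h import *
print(tri((358.75,190.25),(316,162.25)),atz('top',(358.75,190.25),.165),atz('side',(316,162.25),.165))
E
```

```text
(array([ 0.63984693, -0.01748157,  0.16420213]), array([ 0.05867471,  0.11035615, -0.12204029, -0.02285447])) [ 0.63987943 -0.01729044  0.165     ] [ 0.63844562 -0.01570274  0.165     ]
```

White carafe is at (0.640, −0.017), about 3 mm off its coaster centre. Next, the white cup.

Emit:
arm_command(fingers=[-1,-1,-1,-1,-1,-1,-1,-1], dp=[[-0.009,-0.014,-0.01],[0,0,-0.025],[0,0,-0.03],[0,0,-0.03],[0,0,-0.02],[0,0,-0.01],[0,0,0],[0,0,0]], roll=[0,0,0,0,0,0,0,0])

```text
t: 23.05
eef_pos: [0.4329, -0.2383, 0.1123]
ee_rot: [-3.14, 0.037, -2.742]
force: [0.5, -0.2, -0.7]
width: 0.0879
```

Emit:
arm_command(fingers=[-1,-1,-1,-1,-1], dp=[[-0.008,-0.004,0],[0,0,0],[-0.001,0,-0.015],[0,0,-0.01],[0,0,0]], roll=[0,0,0,0,0])

```text
t: 23.55
eef_pos: [0.4261, -0.2433, 0.0911]
ee_rot: [-3.135, 0.044, -2.742]
force: [-0.4, -0.2, -0.0]
width: 0.0876
```

```bash
python3 - <<'E'
from h import *
import cv2
a=grab_frame('top');b=grab_frame('side')[130:280,350:550]
cv2.imwrite('pics/g3.png',cv2.resize(b,None,fx=4,fy=4,interpolation=2)); print(get_state()['eef_pos'])
E
```

```text
[ 0.42670718 -0.24342358  0.0919346 ]
```

View pics/g3.png

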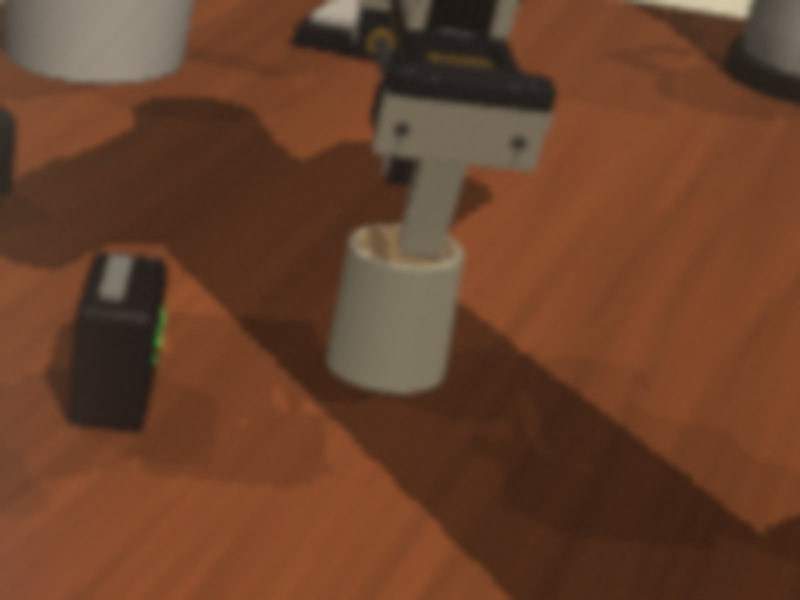

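```bash
python3 - <<'E'
from h import *
for d in(.044,.05,.056): print(proj('side',np.array([.4267-.394*d,-.2434+.919*d,.092])))
E
```

```text
[454.27917188 191.56258935]
[454.55863234 192.7098745 ]
[454.84109441 193.86948229]
```

The near fingertip projects where the picture shows it (456, 193), so the alignment is good. Lower to the grasp height.

Emit:
arm_command(fingers=[-1,-1,-1,-1,-1,-1], dp=[[-0.001,0.001,-0.01],[-0.001,0,-0.015],[-0.001,0,-0.015],[-0.001,0,-0.01],[0,0,0],[0,0,0]], roll=[0,0,0,0,0,0])

```text
t: 24.25
eef_pos: [0.424, -0.2426, 0.0408]
ee_rot: [-3.132, 0.048, -2.741]
force: [0.1, 0.1, 0.4]
width: 0.0874
```

Emit:
arm_command(fingers=[-1,-1,1,1,1,1,1,1], dp=[[0,0,-0.007],[0,0,0],[0,0,0],[0,0,0],[0,0,0],[0,0,0],[0,0,0],[0,0,0]], roll=[0,0,0,0,0,0,0,0], newtons=20)

```text
t: 25.05
eef_pos: [0.4251, -0.2427, 0.0349]
ee_rot: [-3.13, 0.05, -2.741]
force: [-0.3, -0.3, -1.8]
width: 0.0631
```

Emit:
arm_command(fingers=[1,1,1,1,1,1,1,1], dp=[[0,0,0],[0,0,0],[0,0,0],[0,0,0],[0,0,0.005],[0,0,0.01],[0,0,0.02],[0,0,0.02]], roll=[0,0,0,0,0,0,0,0])

```text
t: 25.85
eef_pos: [0.4227, -0.2423, 0.0905]
ee_rot: [-3.134, 0.045, -2.741]
force: [0.1, -0.2, -0.9]
width: 0.0629
```

Emit:
arm_command(fingers=[1,1,1,1,1,1,1,1], dp=[[0,0,0.025],[0,0,0.03],[0,0,0.03],[0,0,0.03],[0.01,0.01,0.025],[0.025,0.025,0],[0.025,0.025,0],[0.025,0.025,0]], roll=[0,0,0,0,0,0,0,0])

```text
t: 26.65
eef_pos: [0.5063, -0.1573, 0.249]
ee_rot: [-3.127, 0.056, -2.746]
force: [0.4, -0.8, -0.9]
width: 0.0631
```

Emit:
arm_command(fingers=[1,1,1,1,1,1,1,1], dp=[[0.025,0.025,0],[0.025,0.025,0],[0.025,0.025,0],[0.025,0.025,0],[0.015,0.015,0],[0.005,0.005,0],[0,0,0],[0,0,0]], roll=[0,0,0,0,0,0,0,0])

```text
t: 27.45
eef_pos: [0.63, -0.0293, 0.2552]
ee_rot: [-3.126, 0.059, -2.743]
force: [0.3, -0.2, -1.9]
width: 0.0628
```

Emit:
arm_command(fingers=[1,1,1,1,1,1], dp=[[0.009,0.011,0],[0,0,-0.01],[0,0,-0.01],[0,0,-0.008],[0,0,0],[0,0,0]], roll=[0,0,0,0,0,0])

```text
t: 28.05
eef_pos: [0.6368, -0.0207, 0.2259]
ee_rot: [-3.127, 0.059, -2.747]
force: [0.4, -0.6, -2.1]
width: 0.063
```

Emit:
arm_command(fingers=[1,1], dp=[[0.003,0.003,-0.005],[0,0,0]], roll=[0,0])

```text
t: 28.25
eef_pos: [0.64, -0.0177, 0.2208]
ee_rot: [-3.127, 0.059, -2.747]
force: [-0.5, 0.2, -1.8]
width: 0.0632
```

```bash
python3 - <<'E'
from h import *
import cv2
b=grab_frame('side')[90:240,230:430]
cv2.imwrite('pics/m1.png',cv2.resize(b,None,fx=4,fy=4,interpolation=2)); print(get_state()['eef_pos'])
E
```

```text
[ 0.64012621 -0.01784396  0.22137452]
```

View pics/m1.png

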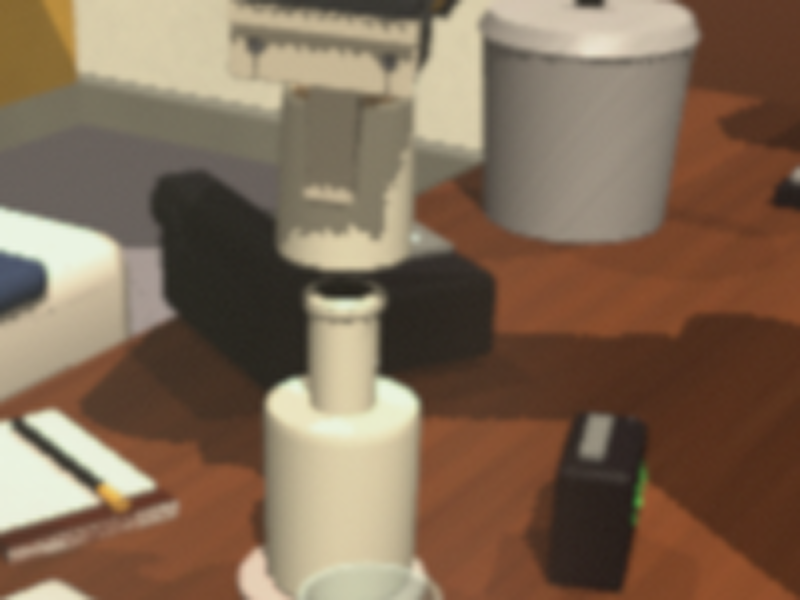

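The cup rim centre (col 343) lines up with the mouth (col 345). Lower slowly while watching for drift.

Emit:
arm_command(fingers=[1,1,1,1,1], dp=[[0,0.001,-0.008],[0,0,-0.008],[0,0,-0.008],[0,0,-0.004],[0,0,0]], roll=[0,0,0,0,0])

```text
t: 28.8
eef_pos: [0.64, -0.0166, 0.1907]
ee_rot: [-3.126, 0.06, -2.747]
force: [0.6, 0.6, -0.8]
width: 0.0633
```

Emit:
arm_command(fingers=[1,1,1,1,1,1], dp=[[0,0,-0.008],[0,0,-0.01],[0,0,-0.01],[0,0,-0.006],[0,0,-0.002],[0,0,0]], roll=[0,0,0,0,0,0])

```text
t: 29.4
eef_pos: [0.6397, -0.0167, 0.151]
ee_rot: [-3.126, 0.059, -2.747]
force: [-0.2, 0.2, -0.8]
width: 0.0629
```

Free so far; about 11 mm left.

Emit:
arm_command(fingers=[1,1,1,1,1], dp=[[0,0,-0.003],[0,0,-0.003],[0,0,-0.001],[0,0,-0.001],[0,0,0]], roll=[0,0,0,0,0])

```text
t: 29.9
eef_pos: [0.6404, -0.0167, 0.1433]
ee_rot: [-3.126, 0.061, -2.747]
force: [0.0, 0.4, -0.9]
width: 0.0632
```

Emit:
arm_command(fingers=[1,1,1,1], dp=[[0,0,-0.0015],[0,0,-0.001],[0,0,-0.001],[0,0,0]], roll=[0,0,0,0])

```text
t: 30.3
eef_pos: [0.6408, -0.0166, 0.1402]
ee_rot: [-3.126, 0.062, -2.746]
force: [-0.2, -0.3, 0.3]
width: 0.0632
```

Emit:
arm_command(fingers=[1,1], dp=[[0,0,-0.001],[0,0,-0.0005]], roll=[0,0])

```text
t: 30.5
eef_pos: [0.6413, -0.0166, 0.1399]
ee_rot: [-3.125, 0.063, -2.746]
force: [-2.3, 1.1, 3.4]
width: 0.0632
```

Contact at 3.4 N. Release.

Emit:
arm_command(fingers=[-0.3,-0.5,-0.8,-1,-1,-1,-1,-1], dp=[[0,0,0],[0,0,0],[0,0,0],[0,0,0],[0,0,0],[0,0,0],[0,0,0.005],[0,0,0.01]], roll=[0,0,0,0,0,0,0,0])

```text
t: 31.3
eef_pos: [0.6407, -0.0168, 0.154]
ee_rot: [-3.125, 0.061, -2.746]
force: [-0.5, -0.9, -0.6]
width: 0.0876
```

```bash
python3 - <<'E'
from h import *
import cv2
b=grab_frame('side')[90:240,230:430]
cv2.imwrite('pics/m2.png',cv2.resize(b,None,fx=4,fy=4,interpolation=2)); print(get_state()['eef_pos'])
E
```

```text
[ 0.64194752 -0.01668123  0.1565059 ]
```

View pics/m2.png

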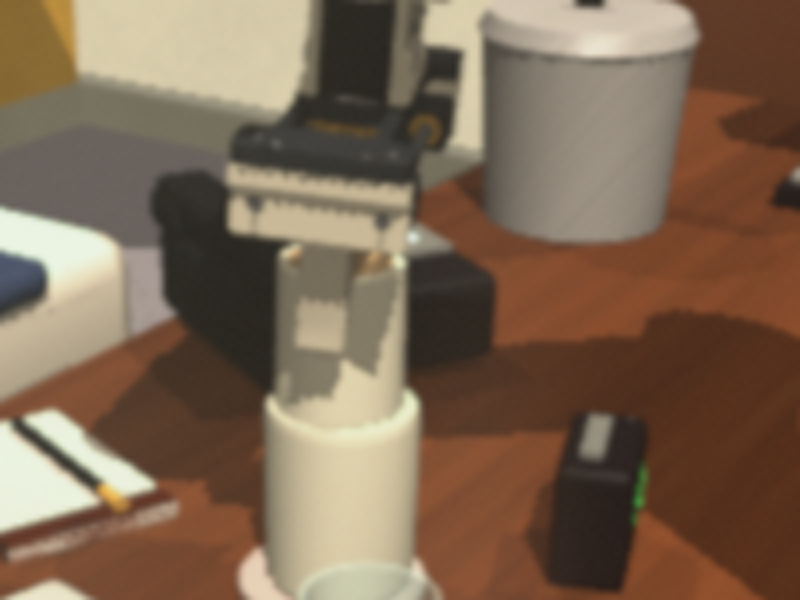

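The white cup is seated level on the shoulder. Rise clear and go to the blue cup.

Emit:
arm_command(fingers=[-1,-1,-1,-1,-1,-1,-1,-1], dp=[[0,0,0.02],[0,0,0.03],[0,0,0.03],[0,0,0.02],[0,0.02,0],[0,0.035,0],[0,0.035,0],[0,0.035,0]], roll=[0,0,0,0,0,0,0,0])

```text
t: 32.15
eef_pos: [0.6428, 0.1076, 0.269]
ee_rot: [-3.123, 0.073, -2.752]
force: [0.3, -0.1, -0.1]
width: 0.0878
```

Emit:
arm_command(fingers=[-1,-1,-1,-1,-1,-1,-1,-1], dp=[[0,0.035,0],[0,0.035,0],[0,0.03,0],[0,0.015,-0.01],[0,0,-0.02],[0,0,-0.02],[0,0,-0.01],[0,0,0]], roll=[0,0,0,0,0,0,0,0])

```text
t: 32.95
eef_pos: [0.6425, 0.2321, 0.2115]
ee_rot: [-3.124, 0.081, -2.747]
force: [-0.2, -0.5, -0.4]
width: 0.0877
```

Emit:
arm_command(fingers=[-1,-1,-1,-1,-1,-1,-1], dp=[[-0.011,0.022,-0.01],[0,0,-0.02],[0,0,-0.025],[0,0,-0.025],[0,0,-0.015],[0,0,0],[0,0,0]], roll=[0,0,0,0,0,0,0])

```text
t: 33.65
eef_pos: [0.6355, 0.2534, 0.1218]
ee_rot: [-3.124, 0.091, -2.75]
force: [0.4, 0.3, 0.7]
width: 0.0876
```

Emit:
arm_command(fingers=[-1,-1,-1,-1], dp=[[-0.004,0.003,-0.008],[0,0,-0.015],[0,0,-0.005],[0,0,0]], roll=[0,0,0,0])

```text
t: 34.05
eef_pos: [0.6333, 0.2579, 0.0975]
ee_rot: [-3.125, 0.098, -2.75]
force: [0.6, 0.6, 0.5]
width: 0.0873
```

```bash
python3 - <<'E'
from h import *
import cv2
b=grab_frame('side')[190:340,130:330]
cv2.imwrite('pics/g4.png',cv2.resize(b,None,fx=4,fy=4,interpolation=2)); s=get_state();p=s['eef_pos'];print(p,s['ee_rot'])
print(proj('side',p+np.array([-.394*.05,.919*.05,0])))
E
```

```text
[0.63343774 0.25795734 0.09785132] [-3.12538991  0.09851237 -2.75040258]
[213.99761104 270.9157857 ]
```

View pics/g4.png

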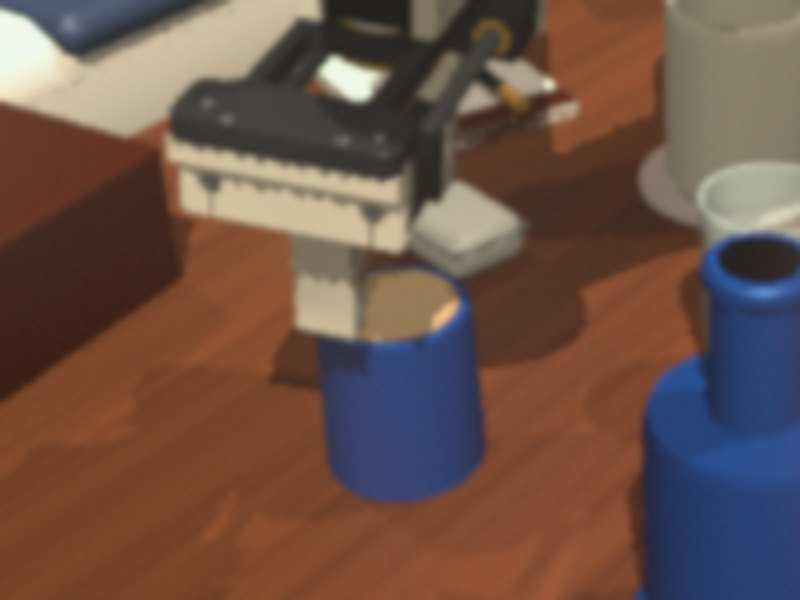

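Fingertip at (212, 274), close to the predicted (214, 271), so it's aligned. Lower and grip.

Emit:
arm_command(fingers=[-1,-1,-1,-1,-1,-1], dp=[[0,-0.001,-0.01],[-0.001,0,-0.015],[-0.001,0,-0.018],[-0.001,0,-0.012],[0,0,-0.003],[0,0,0]], roll=[0,0,0,0,0,0])

```text
t: 34.7
eef_pos: [0.6317, 0.2578, 0.0395]
ee_rot: [-3.126, 0.103, -2.75]
force: [-0.9, 0.2, 1.5]
width: 0.0878
```

Emit:
arm_command(fingers=[-1,-1,1,1,1,1,1,1], dp=[[0.001,-0.001,-0.005],[0,0,0],[0,0,0],[0,0,0],[0,0,0],[0,0,0],[0,0,0],[0,0,0]], roll=[0,0,0,0,0,0,0,0])

```text
t: 35.5
eef_pos: [0.6342, 0.2576, 0.0366]
ee_rot: [-3.127, 0.107, -2.75]
force: [1.0, -0.9, -1.0]
width: 0.0638
```

Emit:
arm_command(fingers=[1,1,1,1,1,1,1,1], dp=[[0,0,0],[0,0,0],[0,0,0],[0,0,0],[0,0,0.005],[0,0,0.01],[0,0,0.02],[0,0,0.02]], roll=[0,0,0,0,0,0,0,0])

```text
t: 36.3
eef_pos: [0.6316, 0.2557, 0.0906]
ee_rot: [-3.126, 0.099, -2.751]
force: [0.4, 0.1, -2.0]
width: 0.0634
```

Emit:
arm_command(fingers=[1,1,1,1,1,1,1,1], dp=[[0,0,0.025],[0,0,0.03],[0,0,0.03],[0,0,0.03],[0,0,0.025],[0,0,0],[-0.015,0,0],[-0.025,0.002,0]], roll=[0,0,0,0,0,0,0,0])

```text
t: 37.1
eef_pos: [0.5908, 0.2566, 0.2444]
ee_rot: [-3.128, 0.105, -2.753]
force: [-0.6, 0.6, -1.2]
width: 0.0638
```

Emit:
arm_command(fingers=[1,1,1,1,1,1,1,1], dp=[[-0.025,0.002,0],[-0.025,0.002,0],[-0.025,0.002,0],[-0.025,0.002,0],[-0.015,0.002,0],[-0.007,0,0],[0,0,0],[0,0,0]], roll=[0,0,0,0,0,0,0,0])

```text
t: 37.9
eef_pos: [0.4545, 0.2618, 0.2397]
ee_rot: [-3.127, 0.096, -2.752]
force: [-0.0, -0.3, -1.3]
width: 0.0642
```

Emit:
arm_command(fingers=[1,1,1], dp=[[0.001,0.006,-0.006],[0,0,-0.005],[0,0,0]], roll=[0,0,0])

```text
t: 38.2
eef_pos: [0.4568, 0.2681, 0.227]
ee_rot: [-3.127, 0.095, -2.754]
force: [0.5, 0.7, -2.2]
width: 0.064
```

```bash
python3 - <<'E'
from h import *
import cv2
b=grab_frame('side')[190:340,220:420]
cv2.imwrite('pics/m3.png',cv2.resize(b,None,fx=4,fy=4,interpolation=2)); s=get_state();p=s['eef_pos'];print(p,s['ee_rot'])
for z in (p[2]-.0366,.165): print(proj('side',np.array([.452,.267,z])))
E
```

```text
[0.4569864  0.2681922  0.22727688] [-3.12649703  0.09557627 -2.75349403]
[320.56459077 236.76299488]
[320.16227261 253.71299727]
```

View pics/m3.png

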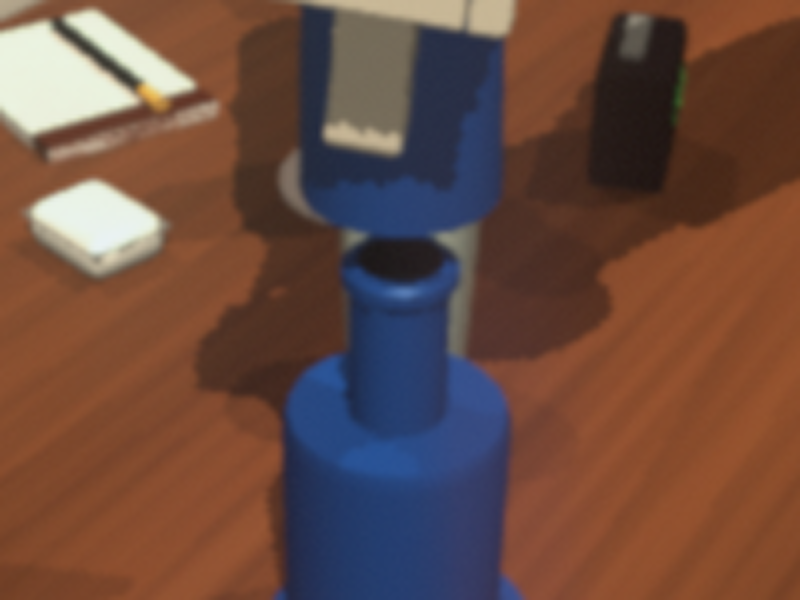

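Rim centre col 401 against mouth col 401, so it's aligned. Lower.

Emit:
arm_command(fingers=[1,1,1,1,1,1], dp=[[-0.001,0,-0.008],[0,0,-0.01],[0,0,-0.01],[0,0,-0.006],[0,0,-0.002],[0,0,0]], roll=[0,0,0,0,0,0])

```text
t: 38.85
eef_pos: [0.4559, 0.2674, 0.1867]
ee_rot: [-3.125, 0.093, -2.754]
force: [-0.1, -0.9, -1.5]
width: 0.0637
```

Emit:
arm_command(fingers=[1,1,1,1,1,1], dp=[[0,0.0005,-0.008],[0,0,-0.01],[0,0,-0.008],[0,0,-0.005],[0,0,-0.002],[0,0,0]], roll=[0,0,0,0,0,0])

```text
t: 39.45
eef_pos: [0.4561, 0.2681, 0.1511]
ee_rot: [-3.125, 0.094, -2.754]
force: [-0.4, -0.8, -2.2]
width: 0.0636
```

Emit:
arm_command(fingers=[1,1,1,1,1], dp=[[0,0,-0.003],[0,0,-0.002],[0,0,-0.001],[0,0,-0.001],[0,0,0]], roll=[0,0,0,0,0])

```text
t: 39.95
eef_pos: [0.4565, 0.2686, 0.1443]
ee_rot: [-3.126, 0.095, -2.754]
force: [-0.2, 0.2, -1.8]
width: 0.064
```

Emit:
arm_command(fingers=[1,1,1], dp=[[-0.0005,0,-0.0015],[0,0,-0.001],[0,0,-0.0005]], roll=[0,0,0])

```text
t: 40.25
eef_pos: [0.4562, 0.2688, 0.1416]
ee_rot: [-3.126, 0.096, -2.754]
force: [-1.0, -1.3, 2.4]
width: 0.0639
```

Contact at 2.4 N. One small press, then release.

Emit:
arm_command(fingers=[1,-0.3,-0.5,-0.8,-1,-1,-1,-1], dp=[[0,0,-0.0005],[0,0,0],[0,0,0],[0,0,0],[0,0,0],[0,0,0],[0,0,0.005],[0,0,0.01]], roll=[0,0,0,0,0,0,0,0])

```text
t: 41.05
eef_pos: [0.4563, 0.2688, 0.1565]
ee_rot: [-3.126, 0.096, -2.754]
force: [0.1, -0.8, 0.2]
width: 0.0875
```

Emit:
arm_command(fingers=[-1,-1,-1,-1,-1,-1,-1,-1], dp=[[0,0,0.02],[0,0,0.03],[0,0,0.03],[0,0,0.02],[-0.01,-0.02,0.01],[-0.01,-0.04,0],[0,-0.04,0],[0,-0.045,0]], roll=[0,0,0,0,0,0,0,0])

```text
t: 41.85
eef_pos: [0.4365, 0.1242, 0.2797]
ee_rot: [-3.128, 0.104, -2.747]
force: [1.6, 0.6, 0.0]
width: 0.0879
```

Emit:
arm_command(fingers=[-1,-1,-1,-1,-1,-1,-1], dp=[[0,-0.045,0],[0,-0.045,0],[0,-0.045,0],[0,-0.045,0],[0,-0.03,0],[0,-0.01,0],[0,0,0]], roll=[0,0,0,0,0,0,0])

```text
t: 42.55
eef_pos: [0.4336, -0.1082, 0.2887]
ee_rot: [-3.126, 0.117, -2.747]
force: [-0.5, -0.2, 0.4]
width: 0.0875
```

```bash
python3 - <<'E'
from h import *
import cv2
a=grab_frame('top');b=grab_frame('side')
cv2.imwrite('pics/f1t.png',cv2.resize(a[140:340,150:450],None,fx=2.66,fy=2.66,interpolation=2))
cv2.imwrite('pics/f1s.png',cv2.resize(b[110:410,200:500],None,fx=2,fy=2,interpolation=2)); print(get_state()['eef_pos'])
E
```

```text
[ 0.43373599 -0.10693331  0.28851435]
```

View pics/f1t.png

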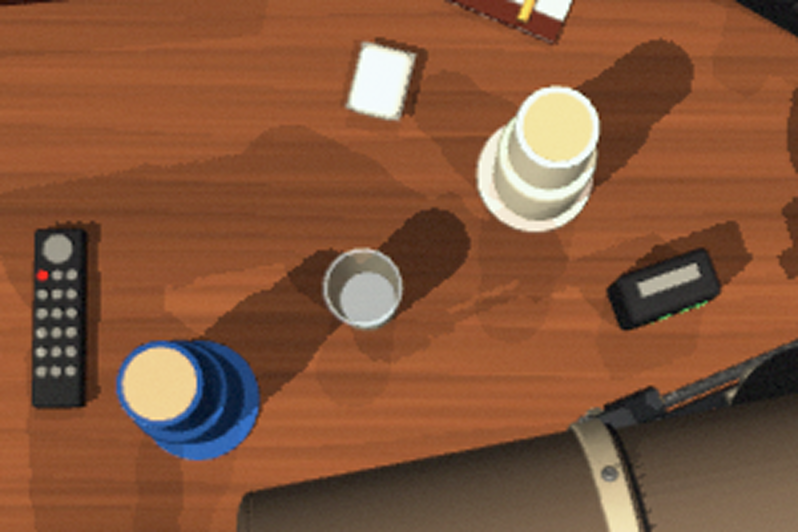

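View pics/f1s.png

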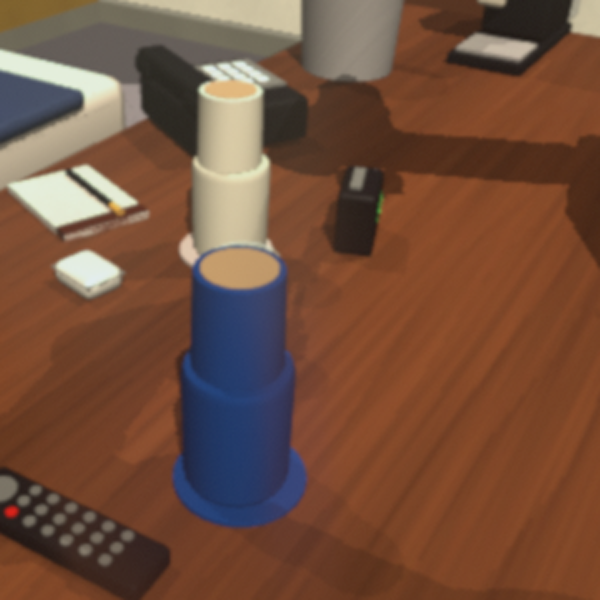

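```bash
python3 - <<'E'
from h import *
print(tri((210.2,284.4),(320,244.5)),tri((359.8,187.7),(315.5,155.5)))
print(job_done())
E
```

```text
(array([0.45312016, 0.26612831, 0.17829637]), array([ 0.00387844,  0.00782332, -0.00594586, -0.00105196])) (array([ 0.64180511, -0.01831993,  0.17736214]), array([ 0.06447727,  0.12048055, -0.13432929, -0.02528858]))
the job is handed in; nothing more can be done
None
```

Both water sets are made up. I stood both carafes on their own coasters first, then capped each with the cup of its own colour, and handed the job in at about 42.6 s of the 125 s.

**Carafes:** from two views, blue is about 3.5 mm off its coaster centre and white about 2.7 mm (limit 12 mm). I had to lift the blue carafe slightly and set it down again, because the arm drifted on its first touch-down.

**Cups:** from two views, the tops are at 0.178 m (blue) and 0.177 m (white), against an expected 0.180 m. My heights read about 2 mm low all along, so that fits the rims sitting on the shoulders. Each cup is within about 2.5 mm of its carafe's axis and looks level.

**Forces:** wrist force stayed below 5 N at every reading.

**Other things:** in the last pictures the glass, clock, remote and earbud case look where they were; I judged this by eye and did not measure it. The gripper is clear of everything.

**Disagreements:** small moves often ended 1–3 mm off the command. The tool's tilt had also drifted to about 0.1 rad by the last cup, but it was nearly the same at grasp and at release. The two cameras differed by 2–7 mm in places.

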